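# Find the over-deep dowel hole with a depth rod

### The job

One of the three blind dowel holes in the fixed wooden rail was drilled deeper than the other two. Hold the depth rod by its square head, lift it out of its stand and lower it gently into the holes, feeling for the bottom, until you have found the deep one; there press it lightly onto the bottom for a moment and leave it standing in that hole, bottomed, with its collar resting on the rail. Neither force nor drop the rod, and leave the other things where they are.

Things in the scene. Friction and masses are not known exactly. Their poses are not given: they have to be found in the camera images.
- rail: Wooden rail 64 x 250 x 70 mm (x, y, z), fixed to the bench by a steel angle at each end. Origin at the centre of its underside, y along it, z up; top face at z = 70 mm. Three vertical round holes, 13.5 mm across, 80 mm apart on the centre line of the top face, look alike: two end about 36 mm below the face, one about 52 mm; which one is not known.
- mouth_0 (a point): Centre of the mouth of the hole at y = -80 mm of the rail, level with its top face.
- mouth_1 (a point): Centre of the mouth of the hole at y = 0 mm of the rail, level with its top face.
- mouth_2 (a point): Centre of the mouth of the hole at y = 80 mm of the rail, level with its top face.
- stand: Fixed dark wooden block 64 x 64 x 35 mm with a vertical hole 13.5 mm across and 25 mm deep in the middle of its top, in which the depth rod stands at the start. Origin at the centre of its underside.
- depth_rod: Loose upright depth rod, 0.13 kg (varies), 98 mm long plus a 2 mm button on top. Origin at the centre of the nose's flat lower end, z up the rod. From below: nose 8 mm across, 8 mm long; 4 mm taper; steel shaft 12 mm across up to z = 70; square aluminium head 22 x 22 mm from z = 70 to 98, flats facing its x and y: hold it there. Stands with its nose 10 mm above the bench.
- rod_shaft: The steel shaft of the depth rod, with its nose; same frame as depth_rod. No more than 20 N may act on it, so do not squeeze it.
- rod_nose: The 8 mm nose at the lower end of the rod; it is sprung: it yields up to 2 mm into the shaft at about 5 N a mm. Its frame is that of depth_rod while not pressed in.
- collar (a joint): Brass collar round the shaft, 26 mm across, 12 mm high. Value: how far (m) it has slid up from its lowest place, underside 28 mm above the nose's end; 0 to 0.029. About 2 N slides it; it stays where pushed. Once the rod is deeper than its underside, the rail's face pushes it up the rod, so it keeps the greatest depth probed: 28 mm + value.
- collar_under (a point): Centre of the collar's underside.
- masking_tape: Roll of masking tape, 100 mm across, 25 mm high, lying flat; a bystander. Origin at the centre of its underside.
- block_5: Pale wood offcut 50 x 75 x 34 mm; a bystander. Origin at the centre of its underside.
- tape_measure: Yellow pocket tape measure, 35 x 102 x 64 mm; a bystander. Origin at its underside.
Mind the look-alikes: they are no part of the job. What is shaped like the depth_rod but blue or green is not meant.

How it is judged:
By the outcome, as a careful person would: the job done as asked, in the order asked, and still so for the second after the job is handed in, with the robot touching nothing.
It also fails if it takes over 51 s, if anything falls off the work surface, if the arm or the gripper's body presses on something with over 40 N, if the wrist force passes 120 N, or if a joint passes its speed limit or range.

### The arm

A 6-joint arm with a two-finger parallel gripper is mounted at the origin on the work surface; the furniture and walls round the work are solid. World frame = base frame: x ahead of the robot, y to its left, z up, the work surface at z = 0. Lengths are in m, angles in rad, forces in N, time in s.
With the tool pointing down it reaches from about 0.425 to 0.95 m from the base axis. Payload 3.5 kg.
Tool frame: the origin (TCP) lies midway between the tips of the shut fingers; the grasp point (between the pads) lies 19 mm behind it; z points along the fingers, y is the line along which they close (so a half turn about z gives the same grasp; the last joint's range is limited). The gripper opens to 85 mm and grips with 20 to 120 N. Pads are 22 mm wide; open, the fingers measure 114 mm over their backs; the gripper's body (76 mm by 85 mm) begins 54 mm behind the grasp point. The pads swing forward as they close: fully open they stand 13 mm farther back than shut.
Start: joints at [-1.365, 0.286, 1.577, -0, 1.279, -0.15], TCP at [0.235, -0.633, 0.231] pointing down, gripper open.
Joint ranges: [-2.77, 2.77], [-0.9, 2.22], [0.21, 2.48], [-1.53, 4.67], [0.24, 2.81], [-2.84, 2.84]. Speed limits (rad/s): [2.79, 2.79, 3.14, 3.14, 3.14, 3.14].

### API

Orientations are given as a unit quaternion [x, y, z, w].
In Python, from plant import * gives the robot as it stands.
- The arm moves only by the tool move_arm, never from a script. Its argument "moves" is a list of rows, each a list of 3 entries, a list of its own where there are three numbers: the opening, from 0 (shut) to 1 (fully open), then the shift along the tool's x, y, z in m, then the turn, a rotation vector about the tool's x, y, z in rad. A call has exactly 10 rows; each row shifts and turns the commanded pose from where the row before left it, along the tool's axes as they then stand; what a row does not reach is not made up. A row lasts 1/12 s, in which the tool goes at most 41.7 mm and 7.16 degrees, less where a joint would pass 70% of its speed; a pose out of reach is approached as far as the arm can. A call is refused whole if a number of a shift passes 0.0417 or a number of a turn 0.125, either way. A call with a gripper value outside its range is refused whole. The fingers move at their own pace and stop on an object; "grip_force" is the grip in N (left out, the last holds). Time passes only in rows, so rows that do not move let the fingers close, or fill a call up. It gives the time, the measured TCP pose, the force, the opening and the grip force at its end, in the units of the state.
- get_state(): the state, without advancing time (a new reading comes with each control period).
- read_camera(name): name is "side" or "top"; returns the picture (400x640x3 uint8, red, green, blue); there is no depth.
- camera_params(name): a dict with "fx", "fy", "cx", "cy" (pixels), "rvec" (rotation vector, rad) and "tvec" (3), from world to camera coordinates, as OpenCV has them. Camera axes: x right, y down, z forward; pixel columns grow to the right and rows downward; lengths in m; the calibration is good to about 2 mm. A picture is of the moment at which its call begins. camera_params takes no time and is no camera call.
- sign_off(): hands the job in; it is judged then, once.
The state is a dict: "time": time; "qpos": joint angles; "dq": joint speeds; "joint_efforts": joint torques, N m; "eef_pos": TCP position; "tcp_rot": TCP orientation; "contact_force": force on the tool from outside, world axes, zero at the start; "wrist_torque": the same for the moment, N m; "opening": opening from 0.0 (shut) to 1.0 (fully open); "finger_force": force on a finger pad.
Only numpy, scipy, OpenCV 4.12 (cv2) and the standard library are available. Lean on these libraries where they do the work, as an engineer would, in place of code of your own. Each camera call takes 0.05 s, during which the arm holds its last target. There are 200 camera calls.

## Working session

There is one attempt and no reset: what is moved stays moved. The work goes in short steps, Python scripts to look and compute and a tool call to move; the robot and the scene stay as the last step left them, time stands still between calls to the robot, and variables do not carry over. Pictures are saved under pics/ and viewed, at most 10 in all, crops included, and the job is handed in when it is done.

Besides the shell and the picture viewer there is one more tool, called after "Call:" as name([rows], argument=value, ...), one row to a line, values as JSON. move_arm: Moves the arm, as the interface text tells. Its arguments: {"type":"object","properties":{"moves":{"type":"array"},"grip_force":{"type":"number"}},"required":["moves"]}

```bash
mkdir -p pics; ls
python3 - <<'E'
from plant import *
import cv2
for n in("side","top"):
    cv2.imwrite(f"pics/{n}0.png",cv2.resize(read_camera(n),None,fx=1.25,fy=1.25)[:,:,::-1]); print(camera_params(n))
print(get_state())
E
```

```text
pics
{'fx': 414.0750448187532, 'fy': 414.0750448187532, 'cx': 313.06198188815176, 'cy': 198.88081203703652, 'rvec': array([ 0.36055263, -2.77645453,  1.19998101]), 'tvec': array([0.50335901, 0.04018236, 1.0717882 ])}
{'fx': 393.38254491524197, 'fy': 393.38254491524197, 'cx': 319.90158191091956, 'cy': 203.9481229096747, 'rvec': array([ 2.17928098, -2.15775243,  0.11498042]), 'tvec': array([0.1295869 , 0.50031491, 0.98183678])}
{'time': 0.1, 'qpos': array([-1.36499540e+00,  2.87094168e-01,  1.57803035e+00,  3.72984891e-05,
        1.27859443e+00, -1.50016941e-01]), 'dq': array([ 9.22123341e-04, -5.11727654e-04, -3.06260025e-03,  8.25487551e-04,
        1.70055471e-03,  3.66110957e-05]), 'joint_efforts': array([ 5.45625826e-04, -4.07297122e+01, -2.93699938e+01, -1.50505939e-04,
        3.44405438e-03, -6.77445300e-06]), 'eef_pos': array([ 0.2350445 , -0.63212532,  0.23007424]), 'tcp_rot': array([ 9.84216302e-01,  1.76966497e-01, -1.18033833e-05, -1.06323174e-03]), 'contact_force': array([-0.36459373,  0.1921385 , -0.10825962]), 'wrist_torque': array([-0.03661944, -0.04492354, -0.02725313]), 'finger_force': 0.0, 'opening': 0.9996825607941187}
```

View pics/top0.png

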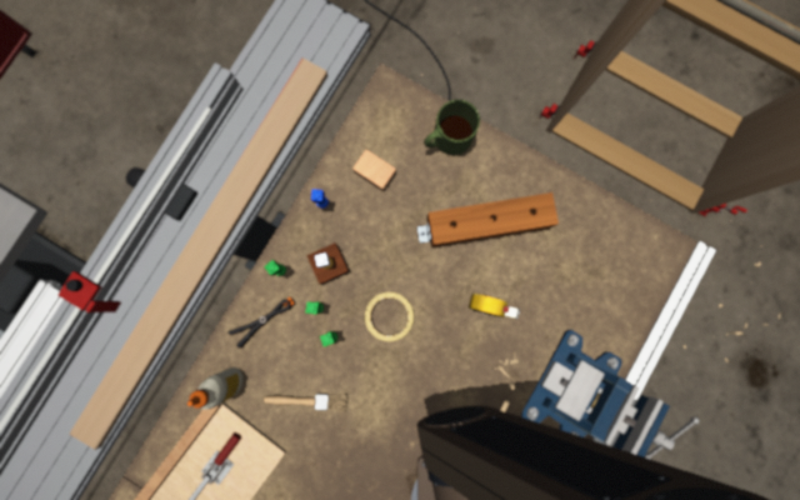

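View pics/side0.png

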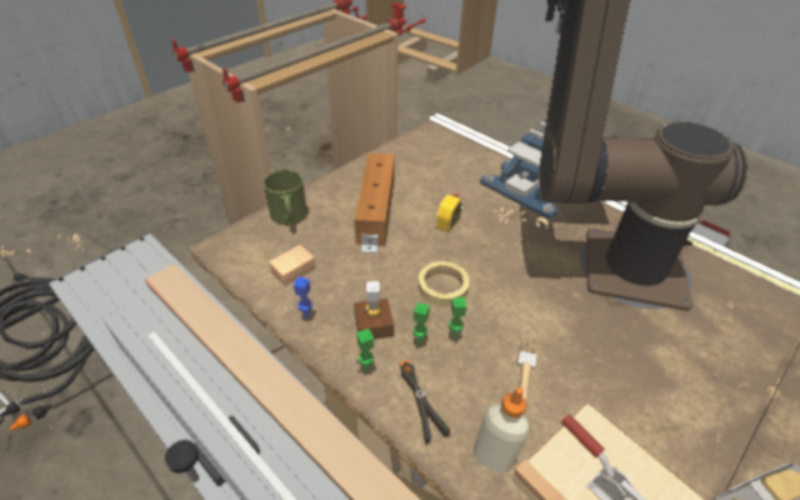

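The top view shows the rod head at about (322,261) on the stand at (328,263), and the rail holes at (453,223), (493,217) and (533,211). These are display pixels, 1.25x. Next I refine these with blobs and crops.

```bash
cat > h.py <<'E'
from plant import *
import cv2, numpy as np
def cam(n):
    p=camera_params(n);K=np.array([[p['fx'],0,p['cx']],[0,p['fy'],p['cy']],[0,0,1]]);return K,cv2.Rodrigues(p['rvec'])[0],p['tvec']
def back(n,uv,z):
    K,R,t=cam(n);d=R.T@np.linalg.inv(K)@np.array([*uv,1.]);c=-R.T@t;return c+d*(z-c[2])/d[2]
def proj(n,X):
    K,R,t=cam(n);q=K@(R@np.array(X)+t);return q[:2]/q[2]
def tri(a,b):
    A=[];B=[]
    for n,uv in(("top",a),("side",b)):
        K,R,t=cam(n);d=R.T@np.linalg.inv(K)@np.array([*uv,1.]);d/=np.linalg.norm(d);P=np.eye(3)-np.outer(d,d);A.append(P);B.append(P@(-R.T@t))
    return np.linalg.lstsq(np.vstack(A),np.hstack(B),rcond=None)[0]
E
python3 - <<'E'
from h import *
I={n:read_camera(n) for n in("top","side")}
T=I["top"];S=I["side"]
c1=cv2.resize(T[190:235,235:290],None,fx=7,fy=7,interpolation=2)
c2=cv2.resize(T[145:205,325:455],None,fx=6,fy=6,interpolation=2)
c3=cv2.resize(S[220:275,275:325],None,fx=7,fy=7,interpolation=2)
im=np.zeros((780,800,3),np.uint8);
im[:c1.shape[0],:c1.shape[1]]=c1; im[:c3.shape[0],400:400+c3.shape[1]]=c3; im[400:400+c2.shape[0],:c2.shape[1]]=c2
cv2.imwrite("pics/c.png",cv2.resize(im,None,fx=.76,fy=.76)[:,:,::-1])
def blob(im,x,y,r,dark):
    g=im[y-r:y+r+1,x-r:x+r+1].astype(float).sum(2); w=(np.median(g)-g) if dark else g-330
    w=np.clip(w-(0.4*w.max() if dark else 0),0,None);yy,xx=np.mgrid[y-r:y+r+1,x-r:x+r+1]
    return np.array([(w*xx).sum()/w.sum(),(w*yy).sum()/w.sum()])
for x,y in((362,178),(394,174),(426,169)):
    b=blob(T,x,y,5,1);print(b,back("top",b,.07))
for x,y in((298,166),(301,148),(303,131)):
    b=blob(S,x,y,4,1);print("side",b,back("side",b,.07))
b=blob(T,257,208,8,0);print("head",b,back("top",b,.108))
b2=blob(S,298,230,8,0);print("heads",b2,back("side",b2,.097),tri(b,b2))
E
```

```text
[362.34561533 178.67501842] [0.5581222  0.03052137 0.07      ]
[394.60501982 173.50759577] [ 0.57185698 -0.04920768  0.07      ]
[426.16237113 168.75579897] [ 0.58457291 -0.12742906  0.07      ]
side [296.73372135 165.24918152] [0.55763772 0.0306764  0.07      ]
side [299.95496324 147.53814338] [ 0.57114287 -0.04769556  0.07      ]
side [302.88131313 131.38383838] [ 0.58478882 -0.12668181  0.07      ]
head [256.72050912 207.42618269] [0.48070804 0.28298338 0.108     ]
heads [297.86795928 229.16888222] [0.48315519 0.27476713 0.097     ] [0.48068598 0.28317925 0.10659238]
```

View pics/c.png

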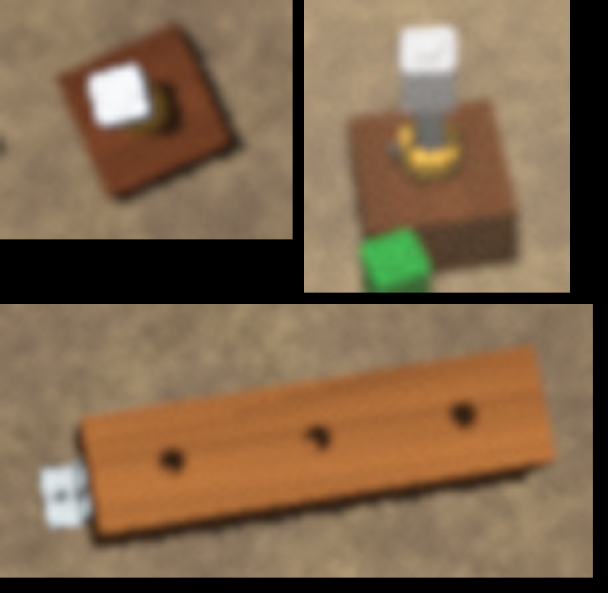

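The crop confirms three distinct holes, and both cameras agree on them to about 1 mm. The head is white and rotated relative to the stand. Next is yaw, clearances and the first transfer.

```bash
cat >> h.py <<'E'
from scipy.spatial.transform import Rotation as Ro
def go(p,yaw=None,q=None):
    s=get_state();R=Ro.from_quat(s['tcp_rot']).as_matrix()
    x=np.arctan2(R[1,0],R[0,0]); d=np.array(p)-s['eef_pos']
    print("t",s['time'],"pos",s['eef_pos'].round(4),"yaw",x.round(4),"F",s['contact_force'].round(2),"open",round(s['opening'],3))
    print(" tool shift",(R.T@d).round(4), "turn z",None if yaw is None else round(x-yaw,4),"tilt",R[:,2].round(4))
E
python3 - <<'E'
from h import *
T=read_camera("top");S=read_camera("side")
def rect(im,x,y,r,th,n,z):
    sub=cv2.resize(im[y-r:y+r+1,x-r:x+r+1],None,fx=8,fy=8,interpolation=cv2.INTER_CUBIC)
    m=(sub.min(2)>th).astype(np.uint8);c=max(cv2.findContours(m,0,2)[0],key=cv2.contourArea)
    pts=(cv2.boxPoints(cv2.minAreaRect(c))+.5)/8-.5+[x-r,y-r]
    w=np.array([back(n,p,z)[:2] for p in pts]);print(n,w.mean(0).round(4))
    for i in range(4):
        e=w[(i+1)%4]-w[i];print("  ",np.linalg.norm(e).round(4),np.degrees(np.arctan2(e[1],e[0])).round(1))
rect(T,257,208,9,150,"top",.108)
st=[back("top",(235+a/5.32,190+b/5.32),.035)[:2] for a,b in((60,75),(180,25),(240,145),(118,198))]
print("stand",np.mean(st,0),[np.linalg.norm(st[i]-st[i-1]) for i in range(4)])
for uv in((275,268),(313,308),(328,339),(319,196)):print(back("top",np.array(uv)/1.25,.07))
go((.45,-.3,.23))
E
```

```text
top [0.4807 0.2829]
   0.0243 -76.1
   0.0244 -165.4
   0.0242 103.9
   0.0244 14.7
stand [0.4792209  0.27828859] [np.float64(0.0652480353910772), np.float64(0.061779782160180166), np.float64(0.06453386458191136), np.float64(0.06283683961171065)]
[0.46629058 0.37822739 0.07      ]
[0.38936309 0.30184924 0.07      ]
[0.33034364 0.27131986 0.07      ]
[0.61033211 0.29618382 0.07      ]
t 0.3 pos [ 0.2351 -0.6325  0.2309] yaw 0.3558 F [-0.16 -0.28 -0.43] open 1.003
 tool shift [ 0.3173 -0.2368  0.0011] turn z None tilt [-2.e-04  8.e-04 -1.e+00]
```

Call:
move_arm([
  [1, [0.032, -0.0237, 0], [0, 0, 0]],
  [1, [0.032, -0.0237, 0], [0, 0, 0]],
  [1, [0.032, -0.0237, 0], [0, 0, 0]],
  [1, [0.032, -0.0237, 0], [0, 0, 0]],
  [1, [0.032, -0.0237, 0], [0, 0, 0]],
  [1, [0.032, -0.0237, 0], [0, 0, 0]],
  [1, [0.032, -0.0237, 0], [0, 0, 0]],
  [1, [0.032, -0.0237, 0], [0, 0, 0]],
  [1, [0.032, -0.0237, 0], [0, 0, 0]],
  [1, [0.032, -0.0237, 0], [0, 0, 0]],
], grip_force=40)

```text
time: 1.13
eef_pos: [0.4532, -0.2973, 0.2315]
tcp_rot: [0.984, 0.177, 0.0, 0.0]
contact_force: [1.2, -0.0, 0.5]
opening: 1.002
finger_force: 0.0
```

Call:
move_arm([
  [1, [0, 0, 0], [0, 0, -0.12]],
  [1, [0, 0, 0], [0, 0, -0.12]],
  [1, [0, 0, 0], [0, 0, -0.12]],
  [1, [0, 0, 0], [0, 0, -0.12]],
  [1, [0, 0, 0], [0, 0, -0.12]],
  [1, [0, 0, 0], [0, 0, -0.12]],
  [1, [0, 0, 0], [0, 0, -0.12]],
  [1, [0, 0, 0], [0, 0, -0.12]],
  [1, [0, 0, 0], [0, 0, -0.12]],
  [1, [0, 0, 0], [0, 0, -0.12]],
])

```text
time: 1.97
eef_pos: [0.4525, -0.299, 0.2313]
tcp_rot: [0.71, 0.704, 0.0, 0.0]
contact_force: [0.9, 0.1, 0.5]
opening: 1.001
finger_force: 0.0
```

```bash
python3 -c "
from h import *
go((.4807,.283,.19),1.823)"
```

```text
t 1.9667 pos [ 0.4525 -0.299   0.2313] yaw 1.5617 F [0.89 0.06 0.48] open 1.001
 tool shift [0.5823 0.0229 0.0413] turn z -0.2613 tilt [ 0.  0. -1.]
```

Call:
move_arm([
  [1, [0.039, 0.0015, 0], [0, 0, 0]],
  [1, [0.039, 0.0015, 0], [0, 0, 0]],
  [1, [0.039, 0.0015, 0], [0, 0, 0]],
  [1, [0.039, 0.0015, 0], [0, 0, 0]],
  [1, [0.039, 0.0015, 0], [0, 0, 0]],
  [1, [0.039, 0.0015, 0], [0, 0, 0]],
  [1, [0.039, 0.0015, 0], [0, 0, 0]],
  [1, [0.039, 0.0015, 0], [0, 0, 0]],
  [1, [0.039, 0.0015, 0], [0, 0, 0]],
  [1, [0.039, 0.0015, 0], [0, 0, 0]],
])

```text
time: 2.8
eef_pos: [0.4731, 0.0926, 0.2317]
tcp_rot: [0.712, 0.702, 0.0, 0.0]
contact_force: [0.6, 0.4, 0.4]
opening: 1.001
finger_force: 0.0
```

Call:
move_arm([
  [1, [0.0385, 0.0015, 0], [0, 0, 0]],
  [1, [0.0385, 0.0015, 0], [0, 0, 0]],
  [1, [0.0385, 0.0015, 0], [0, 0, 0]],
  [1, [0.0385, 0.0015, 0], [0, 0, 0]],
  [1, [0.0385, 0.0015, 0], [0, 0, 0]],
  [1, [0, 0, 0.015], [0, 0, -0.087]],
  [1, [0, 0, 0.015], [0, 0, -0.087]],
  [1, [0, 0, 0.015], [0, 0, -0.087]],
  [1, [0, 0, 0], [0, 0, 0]],
  [1, [0, 0, 0], [0, 0, 0]],
])

```text
time: 3.63
eef_pos: [0.4832, 0.2829, 0.1855]
tcp_rot: [0.616, 0.788, -0.001, -0.001]
contact_force: [0.4, -0.5, 0.4]
opening: 1.001
finger_force: 0.0
```

```bash
python3 -c "
from h import *
go((.4807,.283,.077),1.823)
S=read_camera('side');cv2.imwrite('pics/s1.png',cv2.resize(S[120:290,200:420],None,fx=3.5,fy=3.5)[:,:,::-1])"
```

```text
t 3.6333 pos [0.4832 0.2829 0.1855] yaw 1.8147 F [ 0.4  -0.47  0.38] open 1.001
 tool shift [ 0.0008 -0.0021  0.1085] turn z -0.0083 tilt [-2.2e-03 -8.0e-04 -1.0e+00]
```

View pics/s1.png

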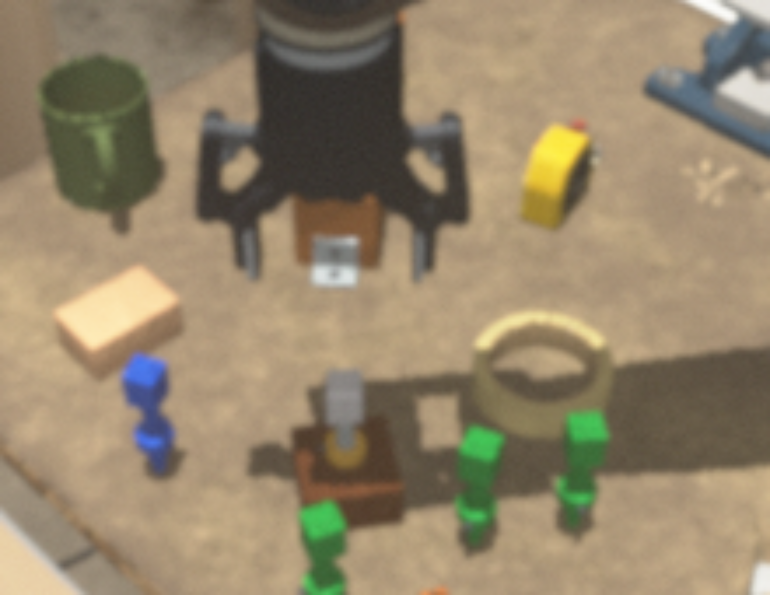

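The gripper is centred above the upright rod and the paths to the neighbours are clear. I lower and close.

Call:
move_arm([
  [1, [0.0008, -0.002, 0.015], [0, 0, -0.008]],
  [1, [0, 0, 0.015], [0, 0, 0]],
  [1, [0, 0, 0.015], [0, 0, 0]],
  [1, [0, 0, 0.015], [0, 0, 0]],
  [1, [0, 0, 0.015], [0, 0, 0]],
  [1, [0, 0, 0.015], [0, 0, 0]],
  [1, [0, 0, 0.012], [0, 0, 0]],
  [1, [0, 0, 0.006], [0, 0, 0]],
  [1, [0, 0, 0], [0, 0, 0]],
  [1, [0, 0, 0], [0, 0, 0]],
])

```text
time: 4.52
eef_pos: [0.4822, 0.2834, 0.079]
tcp_rot: [0.612, 0.791, 0.0, 0.0]
contact_force: [0.2, -0.2, 0.7]
opening: 0.997
finger_force: 0.0
```

```bash
python3 -c "
from h import *
go((.4807,.283,.077),1.823)"
```

```text
t 4.5167 pos [0.4822 0.2834 0.079 ] yaw 1.8242 F [ 0.17 -0.24  0.69] open 0.997
 tool shift [-0.     -0.0015  0.002 ] turn z 0.0012 tilt [ 8.e-04  3.e-04 -1.e+00]
```

Call:
move_arm([
  [0.4, [0, -0.0012, 0.0015], [0, 0, 0]],
  [0.4, [0, 0, 0], [0, 0, 0]],
  [0.35, [0, 0, 0], [0, 0, 0]],
  [0.3, [0, 0, 0], [0, 0, 0]],
  [0.28, [0, 0, 0], [0, 0, 0]],
  [0.26, [0, 0, 0], [0, 0, 0]],
  [0.24, [0, 0, 0], [0, 0, 0]],
  [0.22, [0, 0, 0], [0, 0, 0]],
  [0.2, [0, 0, 0], [0, 0, 0]],
  [0.2, [0, 0, 0], [0, 0, 0]],
], grip_force=20)

```text
time: 5.35
eef_pos: [0.4805, 0.283, 0.0769]
tcp_rot: [0.612, 0.791, 0.0, 0.0]
contact_force: [1.2, 0.2, 0.6]
opening: 0.252
finger_force: 21.5
```

```bash
python3 -c "
from h import *
go((.4807,.283,.077),1.823); s=get_state();print(s['finger_force'],s['wrist_torque'])"
```

```text
t 5.35 pos [0.4805 0.283  0.0769] yaw 1.8248 F [1.2  0.19 0.63] open 0.252
 tool shift [-0.0001  0.0001 -0.0001] turn z 0.0018 tilt [ 0.  0. -1.]
21.465588212013245 [-0.070955    0.08692921  0.03825683]
```

Call:
move_arm([
  [0.2, [0, 0, 0], [0, 0, 0]],
  [0.2, [0, 0, 0], [0, 0, 0]],
  [0.2, [0, 0, -0.004], [0, 0, 0]],
  [0.2, [0, 0, -0.008], [0, 0, 0]],
  [0.2, [0, 0, -0.01], [0, 0, 0]],
  [0.2, [0, 0, -0.01], [0, 0, 0]],
  [0.2, [0, 0, -0.015], [0, 0, 0]],
  [0.2, [0, 0, -0.02], [0, 0, 0]],
  [0.2, [0, 0, -0.02], [0, 0, 0]],
  [0.2, [0, 0, -0.008], [0, 0, 0]],
], grip_force=50)

```text
time: 6.18
eef_pos: [0.4821, 0.2837, 0.1762]
tcp_rot: [0.612, 0.791, 0.003, 0.002]
contact_force: [0.4, -0.6, -0.9]
opening: 0.25
finger_force: 54.1
```

```bash
python3 -c "
from h import *
go((.558,.0305,.172),1.823);s=get_state();print(s['finger_force'],s['opening'])"
```

```text
t 6.1833 pos [0.4821 0.2837 0.1762] yaw 1.8249 F [ 0.41 -0.58 -0.93] open 0.25
 tool shift [-0.2641  0.0098  0.0041] turn z 0.0019 tilt [ 0.0058  0.0021 -1.    ]
54.132986068725586 0.24986004267041959
```

Call:
move_arm([
  [0.2, [-0.015, 0.001, 0], [0, 0, 0]],
  [0.2, [-0.03, 0.001, 0], [0, 0, 0]],
  [0.2, [-0.036, 0.001, 0], [0, 0, 0]],
  [0.2, [-0.036, 0.001, 0], [0, 0, 0]],
  [0.2, [-0.036, 0.001, 0], [0, 0, 0]],
  [0.2, [-0.036, 0.001, 0], [0, 0, 0]],
  [0.2, [-0.036, 0.001, 0.0], [0, 0, 0]],
  [0.2, [-0.024, 0.001, 0.01], [0, 0, 0]],
  [0.2, [-0.012, 0.0005, 0.005], [0, 0, 0]],
  [0.2, [-0.003, 0, 0], [0, 0, 0]],
])

```text
time: 7.02
eef_pos: [0.5545, 0.0278, 0.1555]
tcp_rot: [0.613, 0.79, -0.001, -0.001]
contact_force: [-0.0, 0.2, -1.2]
opening: 0.251
finger_force: 54.1
```

Call:
move_arm([
  [0.2, [0, 0, 0], [0, 0, 0]],
  [0.2, [0, 0, 0], [0, 0, 0]],
  [0.2, [0, 0, 0], [0, 0, 0]],
  [0.2, [0, 0, 0], [0, 0, 0]],
  [0.2, [0, 0, 0], [0, 0, 0]],
  [0.2, [0, 0, 0], [0, 0, 0]],
  [0.2, [0, 0, 0], [0, 0, 0]],
  [0.2, [0, 0, 0], [0, 0, 0]],
  [0.2, [0, 0, 0], [0, 0, 0]],
  [0.2, [0, 0, 0], [0, 0, 0]],
])

```text
time: 7.85
eef_pos: [0.555, 0.0296, 0.1568]
tcp_rot: [0.612, 0.791, -0.0, -0.0]
contact_force: [0.2, -0.7, -1.0]
opening: 0.246
finger_force: 54.1
```

```bash
python3 -c "
from h import *
go((.558,.0305,.150),1.823)
p=get_state()['eef_pos'];n=p-[0,0,.067]
S=read_camera('side');print(proj('side',n),proj('side',p),proj('side',(.558,.0305,.07)))
sub=cv2.resize(S[110:190,250:350],None,fx=7,fy=7,interpolation=2)
f=lambda X:tuple(int(v) for v in (proj('side',X)-[250,110]+.5)*7)
cv2.circle(sub,f(n),3,(0,255,255));cv2.circle(sub,f((.558,.0305,.07)),3,(255,0,255))
cv2.imwrite('pics/s2.png',sub[:,:,::-1])"
```

```text
t 7.85 pos [0.555  0.0296 0.1568] yaw 1.8248 F [ 0.2  -0.69 -0.99] open 0.246
 tool shift [0.0001 0.0031 0.0068] turn z 0.0018 tilt [-0. -0. -1.]
[297.63376154 159.26454044] [297.11722137 138.16561436] [296.62166019 165.18691078]
```

View pics/s2.png

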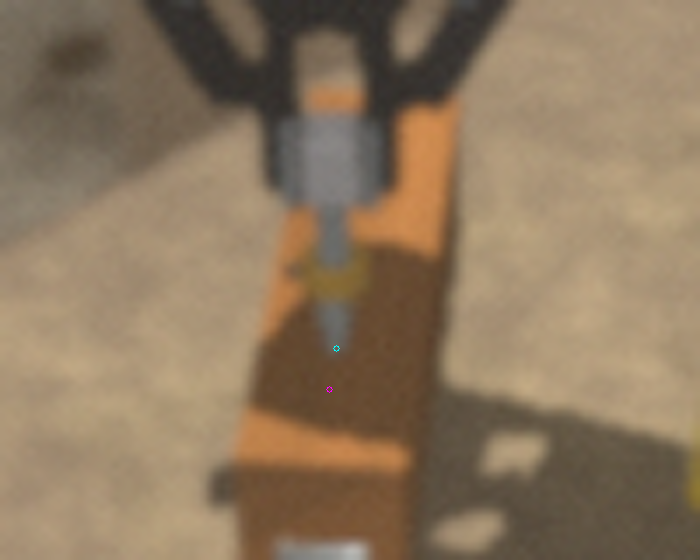

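The nose tip at (337,352) matches its predicted position to under 1 px, and the hole itself is in shadow. I correct by 3 mm and descend gently.

Call:
move_arm([
  [0.2, [0, 0.003, 0], [0, 0, 0]],
  [0.2, [0, 0, 0.004], [0, 0, 0]],
  [0.2, [0, 0, 0.004], [0, 0, 0]],
  [0.2, [0, 0, 0.004], [0, 0, 0]],
  [0.2, [0, 0, 0.003], [0, 0, 0]],
  [0.2, [0, 0, 0.003], [0, 0, 0]],
  [0.2, [0, 0, 0.002], [0, 0, 0]],
  [0.2, [0, 0, 0.002], [0, 0, 0]],
  [0.2, [0, 0, 0.002], [0, 0, 0]],
  [0.2, [0, 0, 0], [0, 0, 0]],
])

```text
time: 8.73
eef_pos: [0.5577, 0.0304, 0.1324]
tcp_rot: [0.612, 0.791, -0.0, -0.0]
contact_force: [0.5, 0.1, -1.2]
opening: 0.252
finger_force: 54.1
```

```bash
python3 -c "
from h import *
go((.558,.0305,.122),1.823);print(get_state()['wrist_torque'])"
```

```text
t 8.7333 pos [0.5577 0.0304 0.1324] yaw 1.8248 F [ 0.5   0.08 -1.2 ] open 0.252
 tool shift [0.     0.0003 0.0104] turn z 0.0018 tilt [-7.e-04  1.e-04 -1.e+00]
[-0.04225015 -0.01776114 -0.01098371]
```

Call:
move_arm([
  [0.2, [0, 0, 0.0015], [0, 0, 0]],
  [0.2, [0, 0, 0.0015], [0, 0, 0]],
  [0.2, [0, 0, 0.0015], [0, 0, 0]],
  [0.2, [0, 0, 0.0015], [0, 0, 0]],
  [0.2, [0, 0, 0.0015], [0, 0, 0]],
  [0.2, [0, 0, 0.0015], [0, 0, 0]],
  [0.2, [0, 0, 0.0015], [0, 0, 0]],
  [0.2, [0, 0, 0.0015], [0, 0, 0]],
  [0.2, [0, 0, 0], [0, 0, 0]],
  [0.2, [0, 0, 0], [0, 0, 0]],
])

```text
time: 9.57
eef_pos: [0.5573, 0.0306, 0.1202]
tcp_rot: [0.612, 0.791, -0.0, -0.001]
contact_force: [-1.5, 1.2, -1.5]
opening: 0.247
finger_force: 54.1
```

```bash
python3 -c "
from h import *
go((.558,.0305,.105),1.823);print(get_state()['wrist_torque'])"
```

```text
t 9.5667 pos [0.5573 0.0306 0.1202] yaw 1.8248 F [-1.53  1.23 -1.5 ] open 0.247
 tool shift [-0.0002  0.0006  0.0152] turn z 0.0018 tilt [-1.6e-03  4.0e-04 -1.0e+00]
[0.23732415 0.4068609  0.02850017]
```

Call:
move_arm([
  [0.2, [0.0005, -0.0003, 0], [0, 0, 0]],
  [0.2, [0, 0, 0.0015], [0, 0, 0]],
  [0.2, [0, 0, 0.0015], [0, 0, 0]],
  [0.2, [0, 0, 0.0015], [0, 0, 0]],
  [0.2, [0, 0, 0.0015], [0, 0, 0]],
  [0.2, [0, 0, 0.0015], [0, 0, 0]],
  [0.2, [0, 0, 0.0015], [0, 0, 0]],
  [0.2, [0, 0, 0.0015], [0, 0, 0]],
  [0.2, [0, 0, 0.0015], [0, 0, 0]],
  [0.2, [0, 0, 0.001], [0, 0, 0]],
])

```text
time: 10.4
eef_pos: [0.5574, 0.0308, 0.1077]
tcp_rot: [0.612, 0.791, -0.0, -0.0]
contact_force: [-4.8, 0.7, 4.7]
opening: 0.247
finger_force: 54.7
```

```bash
python3 -c "
from h import *
go((.558,.0305,.101),1.823);print(get_state()['wrist_torque'])"
```

```text
t 10.4 pos [0.5574 0.0308 0.1077] yaw 1.8248 F [-4.84  0.69  4.7 ] open 0.247
 tool shift [-0.0005  0.0005  0.0067] turn z 0.0018 tilt [-5.e-04  1.e-04 -1.e+00]
[0.19832551 0.86096566 0.0280258 ]
```

Call:
move_arm([
  [0.2, [0, -0.0004, 0], [0, 0, 0]],
  [0.2, [0, -0.0004, 0], [0, 0, 0]],
  [0.2, [0, 0, 0], [0, 0, 0]],
  [0.2, [0, 0, 0.001], [0, 0, 0]],
  [0.2, [0, 0, 0.001], [0, 0, 0]],
  [0.2, [0, 0, 0.001], [0, 0, 0]],
  [0.2, [0, 0, 0.0005], [0, 0, 0]],
  [0.2, [0, 0, 0.0005], [0, 0, 0]],
  [0.2, [0, 0, 0], [0, 0, 0]],
  [0.2, [0, 0, 0], [0, 0, 0]],
])

```text
time: 11.23
eef_pos: [0.5571, 0.0306, 0.104]
tcp_rot: [0.612, 0.791, 0.0, 0.0]
contact_force: [-1.5, 1.2, 2.1]
opening: 0.252
finger_force: 54.6
```

```bash
python3 -c "
from h import *
go((.558,.0305,.101),1.823);print(get_state()['wrist_torque'])"
```

```text
t 11.2333 pos [0.5571 0.0306 0.104 ] yaw 1.8247 F [-1.49  1.17  2.05] open 0.252
 tool shift [-0.0003  0.0008  0.003 ] turn z 0.0017 tilt [ 1.e-03  1.e-04 -1.e+00]
[ 0.30077576  0.28154608 -0.00345793]
```

Call:
move_arm([
  [0.2, [0.0002, -0.0002, 0.0005], [0, 0, 0]],
  [0.2, [0, 0, 0.0005], [0, 0, 0]],
  [0.2, [0, 0, 0.0005], [0, 0, 0]],
  [0.2, [0, 0, 0.0005], [0, 0, 0]],
  [0.2, [0, 0, 0.0005], [0, 0, 0]],
  [0.2, [0, 0, 0.0005], [0, 0, 0]],
  [0.2, [0, 0, 0.0005], [0, 0, 0]],
  [0.2, [0, 0, 0.0005], [0, 0, 0]],
  [0.2, [0, 0, 0], [0, 0, 0]],
  [0.2, [0, 0, 0], [0, 0, 0]],
])

```text
time: 12.07
eef_pos: [0.5567, 0.0305, 0.0998]
tcp_rot: [0.612, 0.791, -0.0, 0.0]
contact_force: [1.0, 0.8, -0.1]
opening: 0.251
finger_force: 54.4
```

```bash
python3 -c "
from h import *
go((.558,.0305,.098),1.823);print(get_state()['wrist_torque'])"
```

```text
t 12.0667 pos [0.5567 0.0305 0.0998] yaw 1.8249 F [ 1.    0.76 -0.09] open 0.251
 tool shift [-0.0003  0.0013  0.0018] turn z 0.0019 tilt [ 5.e-04 -5.e-04 -1.e+00]
[ 0.08862356 -0.22059725 -0.05465891]
```

Call:
move_arm([
  [0.2, [0, 0, 0.0005], [0, 0, 0]],
  [0.2, [0, 0, 0.0005], [0, 0, 0]],
  [0.2, [0, 0, 0.0005], [0, 0, 0]],
  [0.2, [0, 0, 0.0005], [0, 0, 0]],
  [0.2, [0, 0, 0.0005], [0, 0, 0]],
  [0.2, [0, 0, 0], [0, 0, 0]],
  [0.2, [0, 0, 0], [0, 0, 0]],
  [0.2, [0, 0, 0], [0, 0, 0]],
  [0.2, [0, 0, 0], [0, 0, 0]],
  [0.2, [0, 0, 0], [0, 0, 0]],
])

```text
time: 12.9
eef_pos: [0.5564, 0.0306, 0.0972]
tcp_rot: [0.612, 0.791, -0.0, -0.0]
contact_force: [1.0, -1.4, 1.1]
opening: 0.245
finger_force: 54.4
```

```bash
python3 -c "
from h import *
go((.558,.0305,.096),1.823);print(get_state()['wrist_torque'])"
```

```text
t 12.9 pos [0.5564 0.0306 0.0972] yaw 1.8248 F [ 1.   -1.41  1.06] open 0.245
 tool shift [-0.0005  0.0015  0.0012] turn z 0.0018 tilt [-3.e-04 -1.e-04 -1.e+00]
[-0.0969333  -0.17464598  0.03788273]
```

Depth is 40 mm and only the collar friction is felt, so this looks like the deep hole. I continue gently.

Call:
move_arm([
  [0.2, [-0.0002, 0.0002, 0.001], [0, 0, 0]],
  [0.2, [0, 0, 0.001], [0, 0, 0]],
  [0.2, [0, 0, 0.001], [0, 0, 0]],
  [0.2, [0, 0, 0.001], [0, 0, 0]],
  [0.2, [0, 0, 0.001], [0, 0, 0]],
  [0.2, [0, 0, 0.001], [0, 0, 0]],
  [0.2, [0, 0, 0.001], [0, 0, 0]],
  [0.2, [0, 0, 0.001], [0, 0, 0]],
  [0.2, [0, 0, 0.001], [0, 0, 0]],
  [0.2, [0, 0, 0], [0, 0, 0]],
])

```text
time: 13.73
eef_pos: [0.5565, 0.0306, 0.0879]
tcp_rot: [0.612, 0.791, -0.0, -0.0]
contact_force: [-0.6, -0.2, 0.2]
opening: 0.25
finger_force: 54.3
```

```bash
python3 -c "
from h import *
go((.558,.0305,.085),1.823);print(get_state()['wrist_torque'])"
```

```text
t 13.7333 pos [0.5565 0.0306 0.0879] yaw 1.8248 F [-0.57 -0.17  0.21] open 0.25
 tool shift [-0.0005  0.0015  0.0029] turn z 0.0018 tilt [-8.e-04  1.e-04 -1.e+00]
[-0.06178887  0.05890294  0.01795771]
```

Call:
move_arm([
  [0.2, [0, 0, 0.0005], [0, 0, 0]],
  [0.2, [0, 0, 0.0005], [0, 0, 0]],
  [0.2, [0, 0, 0.0005], [0, 0, 0]],
  [0.2, [0, 0, 0.0005], [0, 0, 0]],
  [0.2, [0, 0, 0.0005], [0, 0, 0]],
  [0.2, [0, 0, 0.0005], [0, 0, 0]],
  [0.2, [0, 0, 0], [0, 0, 0]],
  [0.2, [0, 0, 0], [0, 0, 0]],
  [0.2, [0, 0, 0], [0, 0, 0]],
  [0.2, [0, 0, 0], [0, 0, 0]],
])

```text
time: 14.57
eef_pos: [0.5567, 0.0306, 0.0853]
tcp_rot: [0.612, 0.791, 0.0, -0.0]
contact_force: [-1.0, 0.7, 0.2]
opening: 0.253
finger_force: 54.3
```

```bash
python3 -c "
from h import *
go((.558,.0305,.085),1.823);print(get_state()['wrist_torque'])"
```

```text
t 14.5667 pos [0.5567 0.0306 0.0853] yaw 1.8248 F [-1.    0.74  0.25] open 0.253
 tool shift [-0.0004  0.0012  0.0003] turn z 0.0018 tilt [-1.e-04  1.e-04 -1.e+00]
[ 0.03857057  0.23540374 -0.06368258]
```

Call:
move_arm([
  [0.2, [0, 0, 0.0005], [0, 0, 0]],
  [0.2, [0, 0, 0], [0, 0, 0]],
  [0.2, [0, 0, 0.0005], [0, 0, 0]],
  [0.2, [0, 0, 0], [0, 0, 0]],
  [0.2, [0, 0, 0], [0, 0, 0]],
  [0.2, [0, 0, 0], [0, 0, 0]],
  [0.2, [0, 0, 0], [0, 0, 0]],
  [0.2, [0, 0, 0], [0, 0, 0]],
  [0.2, [0, 0, 0], [0, 0, 0]],
  [0.2, [0, 0, 0], [0, 0, 0]],
])

```text
time: 15.4
eef_pos: [0.5568, 0.0306, 0.0846]
tcp_rot: [0.612, 0.791, 0.0, -0.0]
contact_force: [-3.1, 1.8, 5.4]
opening: 0.246
finger_force: 55.0
```

```bash
python3 -c "
from h import *
go((.558,.0305,.085),1.823);print(get_state()['wrist_torque'])"
```

```text
t 15.4 pos [0.5568 0.0306 0.0846] yaw 1.8248 F [-3.13  1.81  5.42] open 0.246
 tool shift [-0.0004  0.0011 -0.0004] turn z 0.0018 tilt [ 0.  0. -1.]
[ 0.10504776  0.58631286 -0.03007434]
```

Call:
move_arm([
  [0.2, [0.0002, -0.0004, 0], [0, 0, 0]],
  [0.2, [0, 0, 0.0004], [0, 0, 0]],
  [0.2, [0, 0, 0], [0, 0, 0]],
  [0.2, [0, 0, 0], [0, 0, 0]],
  [0.2, [0, 0, 0], [0, 0, 0]],
  [0.2, [0, 0, 0], [0, 0, 0]],
  [0.2, [0, 0, 0], [0, 0, 0]],
  [0.2, [0, 0, 0], [0, 0, 0]],
  [0.2, [0, 0, 0], [0, 0, 0]],
  [0.2, [0, 0, 0], [0, 0, 0]],
])

```text
time: 16.23
eef_pos: [0.5568, 0.0306, 0.0844]
tcp_rot: [0.612, 0.791, 0.0, 0.0]
contact_force: [-2.8, 0.8, 6.1]
opening: 0.244
finger_force: 55.0
```

```bash
python3 -c "
from h import *
go((.558,.0305,.085),1.823);print(get_state()['wrist_torque'])
cv2.imwrite('pics/s3.png',cv2.resize(read_camera('side')[110:190,250:350],None,fx=7,fy=7,interpolation=2)[:,:,::-1])"
```

```text
t 16.2333 pos [0.5568 0.0306 0.0844] yaw 1.8248 F [-2.84  0.77  6.12] open 0.244
 tool shift [-0.0004  0.0012 -0.0006] turn z 0.0018 tilt [ 1.1e-03 -1.0e-04 -1.0e+00]
[ 0.10787425  0.52676431 -0.01833419]
```

View pics/s3.png

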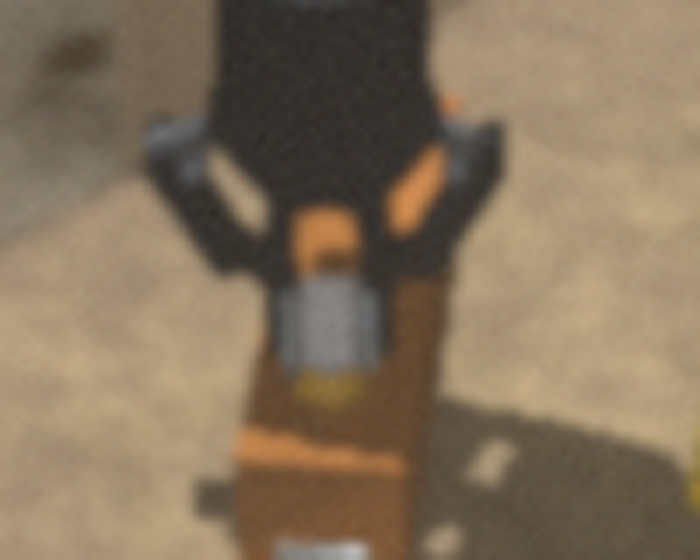

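The rod is bottomed at about 52 mm with roughly 7 N and has been held there. The collar is on the rail just under the head. I ease off and release.

Call:
move_arm([
  [0.2, [0, -0.0004, -0.0004], [0, 0, 0]],
  [0.2, [0, 0, -0.0004], [0, 0, 0]],
  [0.2, [0, 0, 0], [0, 0, 0]],
  [0.3, [0, 0, 0], [0, 0, 0]],
  [0.35, [0, 0, 0], [0, 0, 0]],
  [0.4, [0, 0, 0], [0, 0, 0]],
  [0.6, [0, 0, 0], [0, 0, 0]],
  [0.8, [0, 0, 0], [0, 0, 0]],
  [1, [0, 0, 0], [0, 0, 0]],
  [1, [0, 0, 0], [0, 0, 0]],
], grip_force=20)

```text
time: 17.12
eef_pos: [0.5559, 0.0306, 0.0847]
tcp_rot: [0.612, 0.791, -0.0, -0.0]
contact_force: [0.7, -0.1, -0.1]
opening: 0.945
finger_force: 0.0
```

Call:
move_arm([
  [1, [0, 0, 0], [0, 0, 0]],
  [1, [0, 0, -0.005], [0, 0, 0]],
  [1, [0, 0, -0.01], [0, 0, 0]],
  [1, [0, 0, -0.015], [0, 0, 0]],
  [1, [0, 0, -0.02], [0, 0, 0]],
  [1, [0, 0, -0.025], [0, 0, 0]],
  [1, [0, 0, -0.025], [0, 0, 0]],
  [1, [0, 0, -0.02], [0, 0, 0]],
  [1, [0, 0, -0.01], [0, 0, 0]],
  [1, [0, 0, 0], [0, 0, 0]],
])

```text
time: 17.95
eef_pos: [0.5578, 0.0304, 0.2189]
tcp_rot: [0.612, 0.791, 0.002, 0.003]
contact_force: [1.0, -0.8, -0.1]
opening: 1.002
finger_force: 0.0
```

Call:
move_arm([
  [1, [-0.03, 0, 0], [0, 0, 0]],
  [1, [-0.03, 0, 0], [0, 0, 0]],
  [1, [-0.03, 0, 0], [0, 0, 0]],
  [1, [-0.03, 0, 0], [0, 0, 0]],
  [1, [-0.03, 0, 0], [0, 0, 0]],
  [1, [-0.02, 0, 0], [0, 0, 0]],
  [1, [-0.01, 0, 0], [0, 0, 0]],
  [1, [0, 0, 0], [0, 0, 0]],
  [1, [0, 0, 0], [0, 0, 0]],
  [1, [0, 0, 0], [0, 0, 0]],
])

```text
time: 18.78
eef_pos: [0.6007, -0.1423, 0.214]
tcp_rot: [0.612, 0.791, -0.0, -0.001]
contact_force: [-0.2, 0.2, -1.0]
opening: 1.0
finger_force: 0.0
```

```bash
python3 -c "
from h import *
a=[cv2.resize(read_camera(n)[y:y+80,x:x+75],None,fx=5,fy=5,interpolation=2) for n,x,y in(('side',260,120),('top',325,140))]
cv2.imwrite('pics/s4.png',np.hstack(a)[:,:,::-1]);print([proj('side',(.558,.0305,z)) for z in(.117,.07)],proj('top',(.558,.0305,.117)))"
```

```text
[array([296.23804997, 150.94080207]), array([296.62166019, 165.18691078])] [364.54505642 175.36217956]
```

View pics/s4.png

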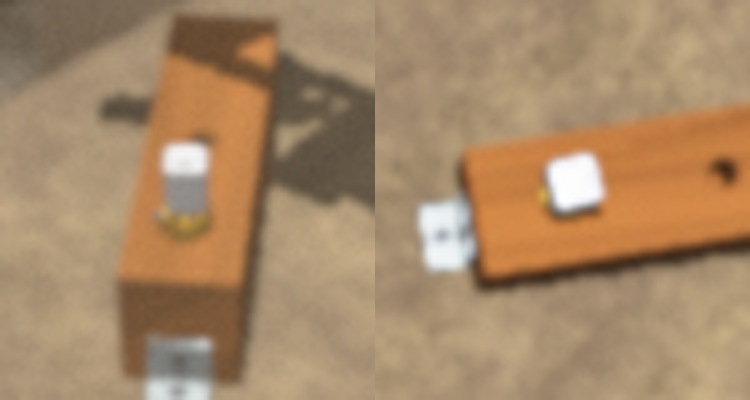

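The rod stands upright in the hole. Its head is at side pixel (297,151.5) against (296.2,150.9) predicted for a 52 mm depth, and the collar is on the rail.

```bash
python3 -c "
from plant import *
print(sign_off())"
```

```text
the job is handed in; nothing more can be done
None
```

The deep hole is `mouth_0` (y = -80 mm): the rod bottomed there at about 52 mm, I pressed it lightly (about 7 N) and left it standing with its collar on the rail; the other two holes weren't probed, and the job is handed in.

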